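Couple the top link's quick hook to the hitch pin

TASK

Take the loose top link and push its hook onto the green-capped pin of the hitch bracket until the pin is right inside and the orange sprung latch flips shut behind it; then prove the coupling with a gentle tug of about 10 N straight back, so that the closed latch pulls against the pin for about half a second, and leave the link lying on the bench, hooked on. Never let the link and the bracket press on each other with more than 22 N, and do not shift the jar, the washer, the wrench or the screwdriver.

Things in the scene. Friction and masses are not known exactly. Their poses are not given: they have to be found in the camera images.
- link_grip (a point): Centre of the blue grip sleeve of the loose top link, 19 mm above the link's underside; grasp it here from above across y. x runs along the link towards the hook's mouth, z up. The sleeve is flat-sided: 84 mm long in x, 26 mm wide in y, 28 mm tall, its underside 5 mm above the bench.
- link: The steel top link, 0.45 to 0.8 kg, origin 19 mm below link_grip, same axes. It lies on two square lock nuts at x = +-50 mm (16 mm long, 36 mm wide and tall). Hook head: x 98 to 161 mm, up to 56 mm wide, 9 to 27 mm above the underside. Round eye end, 34 mm across, behind, to x = -109 mm.
- hook_seat (a point): Where the pin's axis lies when fully home in the hook (hard stop): on the link's centre line, 116 mm ahead of link_grip, 18 mm above the underside; same axes. The mouth opens to +x; its jaw tips are 45 mm ahead of this point and flare to about 40 mm apart; the throat behind is 21 mm wide.
- latch (a joint): Angle of the orange sprung latch across the mouth: 0 shut (cannot swing outwards), about 1.5 rad pushed in by a pin; pivot on the +y jaw. A pin meets it 43 mm ahead of hook_seat, needs 5 to 15 N to pass, and frees it to spring shut about 3 mm before fully home. The link can then slide back 21 mm until the shut latch bears on the pin.
- bracket_slot (a point): Middle of the adjusting slot of the fixed hitch bracket with the GREEN pin cap, 18 mm above the bench. x is the direction in which the hook is pushed on, z up. The upright 16 mm pin is clamped in the slot at y = 0 but x anywhere from -9 to +9 mm from this point (it does not move under load): find it by feel or by eye.
- bracket: The same bracket, origin on the bench under bracket_slot, same axes. Base plate 5 mm thick, x -37 to 78 mm, 90 mm wide; 50 mm high back plate with its face at x = 70 mm. Green cap 30 mm across, 44 to 50 mm above the bench. With the link lying on the bench, or up to 10 mm higher, the hook passes between plate and cap.
- other_bracket: A like bracket with a RED pin cap, fixed to the bench; not to be used. Origin and axes as for the bracket.
- wrench: Bystander: a steel wrench lying flat; origin at its underside. Leave alone.
- screwdriver: Bystander: a screwdriver lying flat; origin at its underside. Leave alone.
- jar: Bystander: an amber jar, 60 mm across, 75 mm tall; origin at its underside. Leave alone.
- washer: Bystander: a thick steel washer, 44 mm across, 8 mm high; origin at its underside. Leave alone.
Not all that is in view belongs to the job. What is shaped like the bracket but blue or turquoise is not meant.

How it is judged:
By the outcome, as a careful person would: the job done as asked, in the order asked, and still so for the second after the job is handed in, with the robot touching nothing.
It also fails if it takes over 69 s, if anything falls off the work surface, if the arm or the gripper's body presses on something with over 40 N, if the wrist force passes 120 N, or if a joint passes its speed limit or range.

ROBOT

A 6-joint arm with a two-finger parallel gripper is mounted at the origin on the work surface. World frame = base frame: x ahead of the robot, y to its left, z up, the work surface at z = 0. Lengths are in m, angles in rad, forces in N, time in s.
With the tool pointing down it reaches from about 0.375 to 0.9 m from the base axis. Payload 3.1 kg.
Tool frame: the origin (TCP) lies midway between the tips of the shut fingers; the grasp point (between the pads) lies 19 mm behind it (manip.hold_point_z is the distance from the TCP to the grasp point, in m); z points along the fingers, y is the direction in which the jaws open and shut (so a half turn about z gives the same grasp; the last joint's range is limited). The gripper opens to 85 mm and grips with 20 to 120 N. Pads are 22 mm wide; open, the fingers measure 114 mm over their backs; the gripper's body (76 mm by 85 mm) begins 54 mm behind the grasp point. The pads swing forward as they close: fully open they stand 13 mm farther back than shut.
Start: joints at [1.014, 0.527, 1.433, -0, 1.181, -0.178], TCP at [0.231, 0.581, 0.231] pointing down, gripper open.
Joint ranges: [-3.08, 3.08], [-0.75, 2.2], [0.22, 2.44], [-1.43, 4.57], [0, 2.65], [-2.85, 2.85]. Speed limits (rad/s): [2.79, 2.79, 3.14, 3.14, 3.14, 3.14].

INTERFACE

Orientations are given as a unit quaternion [x, y, z, w].
In Python, from station import manip gives the robot as it stands.
- The arm moves only by the tool drive_tool, never from a script. Its argument "motion" is one flat list of numbers, 7 for each row, row after row: the shift along the tool's x, y, z in mm, then the turn, a rotation vector about the tool's x, y, z in degrees, then the finger opening in mm, from 0 to 85.4. A call has 1 to 8 rows; each row is the pose to reach, as a shift and turn from the pose measured when the call began, along the tool's axes at that moment; what a row does not reach only later rows make up. A row lasts 1/8 s, in which the tool goes at most 62.5 mm and 10.7 degrees, less where a joint would pass 70% of its speed; a pose out of reach is approached as far as the arm can. A call with a gripper value outside its range is refused whole. The fingers move at their own pace and stop on an object; "force" is the grip in N (left out, the last holds). Time passes only in rows, so rows that repeat a pose let the fingers close. It gives the time, the measured TCP pose, the force and the opening at its end, in the units of the state.
- manip.sense(): the state, without advancing time (a new reading comes with each control period).
- manip.snapshot(name): name is "scene" or "top" or "wrist"; returns a dict with "color" (400x640x3 uint8, red, green, blue), "fx", "fy", "cx", "cy" (pixels), "k1" (the pictures are not rectified: a ray, as slopes to the right and down, at radius r is drawn at 1 + k1 r^2 times it, then the intrinsics apply), "view" (4x4, takes a point from world to camera coordinates). Camera axes: x right, y up, looking along -z (the intrinsics and any distortion apply to the point x, -y, -z); pixel columns grow to the right and rows downward; lengths in m; the calibration is good to about 2 mm. A picture is of the moment at which its call begins. There is no depth.
- manip.sign_off(): hands the job in, once; it reports no verdict.
The state is a dict: "t": time; "q": joint angles; "qd": joint speeds; "tau": joint torques, N m; "tcp_pos": TCP position; "tool_rot": TCP orientation; "force": force on the tool from outside, world axes, zero at the start; "ft_torque": the same for the moment, N m; "finger_gap": opening from 0.0 (shut) to 1.0 (fully open).
Only numpy, scipy, OpenCV 4.12 (cv2) and the standard library are available. Lean on these libraries where they do the work, as an engineer would, in place of code of your own. Each camera call takes 0.05 s, during which the arm holds its last target.

## Working session

There is one attempt and no reset: what is moved stays moved. The work goes in short steps, Python scripts to look and compute and a tool call to move; the robot and the scene stay as the last step left them, time stands still between calls to the robot, and variables do not carry over. Pictures are saved under pics/ and viewed, and the job is handed in when it is done.

Besides the shell and the picture viewer there is one more tool, called as name(argument=value, ...), one argument or row to a line, values as JSON. drive_tool: Moves the arm, as the interface text tells. Its arguments: {"type":"object","properties":{"motion":{"type":"array","items":{"type":"number"}},"force":{"type":"number"}},"required":["motion"]}

```bash
ls; mkdir -p pics; python3 - <<'E'
from station import manip
import cv2,numpy as np
for n in ["scene","top","wrist"]:
    s=manip.snapshot(n); cv2.imwrite(f"pics/{n}0.png",s["color"][:,:,::-1])
    print(n,s["fx"],s["fy"],s["cx"],s["cy"],s["k1"]);print(np.round(s["view"],4).tolist())
print(manip.sense(),manip.hold_point_z)
E
```

```text
pics
scene 414.0815158253803 414.0815158253803 320.35067580745175 193.88503613012531 -0.07388851891188408
[[0.7062, 0.7079, -0.01, -0.3316], [-0.4685, 0.4779, 0.743, 0.2178], [0.5308, -0.5201, 0.6692, -1.3774], [0.0, 0.0, 0.0, 1.0]]
top 481.21313944738336 481.21313944738336 319.8989807683725 194.15858610657082 0.018840318677549844
[[-0.0293, -0.9994, -0.0199, -0.0181], [0.9885, -0.032, 0.1476, -0.4964], [-0.1481, -0.0153, 0.9889, -1.2283], [0.0, 0.0, 0.0, 1.0]]
wrist 295.94392734255075 295.94392734255075 316.21662673948185 200.94727194837304 -0.0011503151107437274
[[0.369, 0.9294, -0.0003, -0.6252], [-0.8798, 0.3492, -0.3225, 0.0413], [-0.2996, 0.1193, 0.9466, -0.3793], [0.0, 0.0, 0.0, 1.0]]
{'t': 0.15, 'q': array([ 1.01448878e+00,  5.28239081e-01,  1.43360720e+00,  1.81199721e-06,
        1.18139668e+00, -1.78521005e-01]), 'qd': array([-0.00023582, -0.00318038, -0.00521768,  0.00163551,  0.0016401 ,
       -0.00133625]), 'tau': array([ 1.21533187e-03, -4.42740226e+01, -1.78275651e+01, -2.01356206e-04,
        5.63849011e-03, -2.35841111e-05]), 'tcp_pos': array([0.23023183, 0.58046289, 0.23056699]), 'tool_rot': array([ 1.87772241e-01,  9.82212250e-01, -7.69783116e-04, -2.97180727e-04]), 'force': array([ 0.59980649,  0.04022181, -0.59143898]), 'ft_torque': array([0.02339555, 0.00433007, 0.0242514 ]), 'finger_gap': 1.0005451987338758} 0.0187
```

View pics/scene0.png

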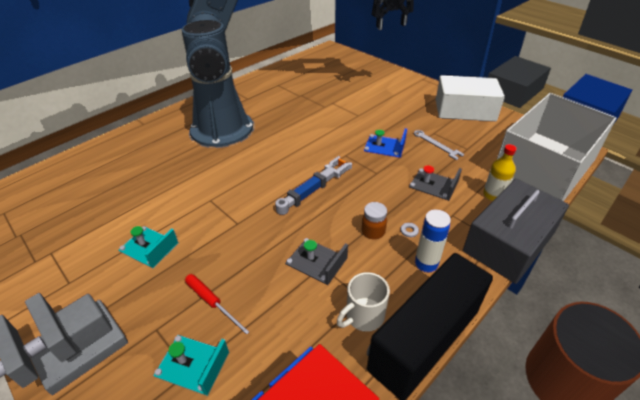

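View pics/top0.png

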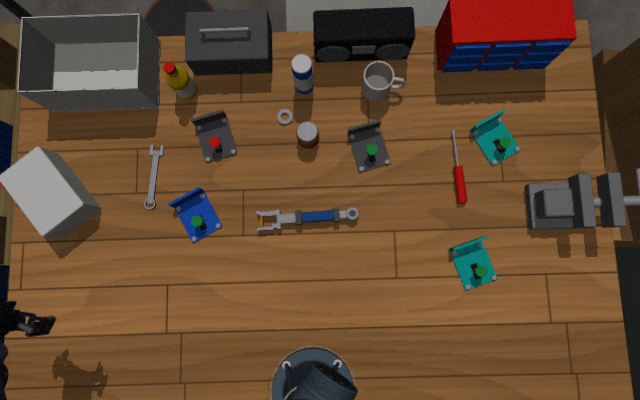

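View pics/wrist0.png

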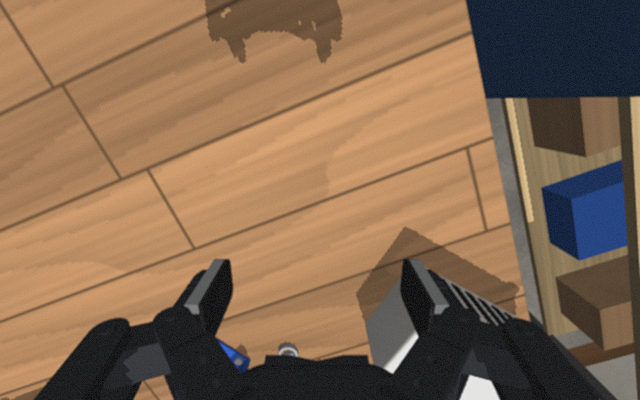

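The top view (up is +x, left is +y) shows the link at about (310,216) with its mouth towards the left, and the grey bracket with the green cap at about (371,150). The red-capped bracket is at (215,140), the jar at (307,135) and the washer at (285,117). I'll zoom in to measure.

```bash
python3 - <<'E'
import cv2
a=cv2.imread("pics/top0.png")
cv2.imwrite("pics/z1.png",cv2.resize(a[195:240,245:370],None,fx=6.4,fy=6.4,interpolation=cv2.INTER_CUBIC))
cv2.imwrite("pics/z2.png",cv2.resize(a[105:180,270:400],None,fx=6,fy=6,interpolation=cv2.INTER_CUBIC))
b=cv2.imread("pics/scene0.png")
cv2.imwrite("pics/z3.png",cv2.resize(b[150:290,265:395],None,fx=4,fy=4,interpolation=cv2.INTER_CUBIC))
E
```

```text
(no output)
```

View pics/z1.png

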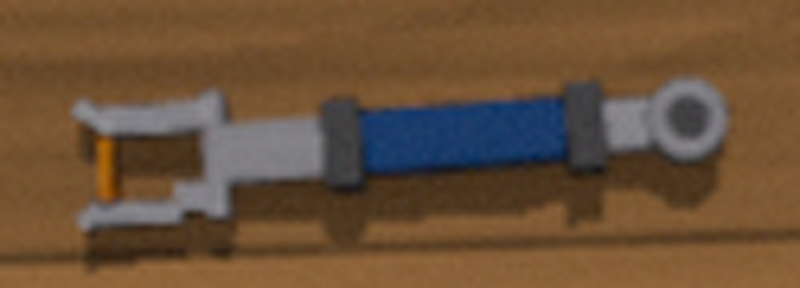

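View pics/z2.png

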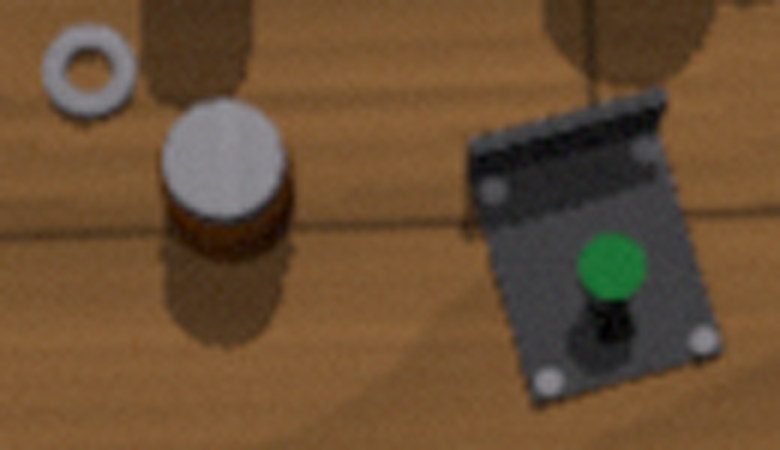

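View pics/z3.png

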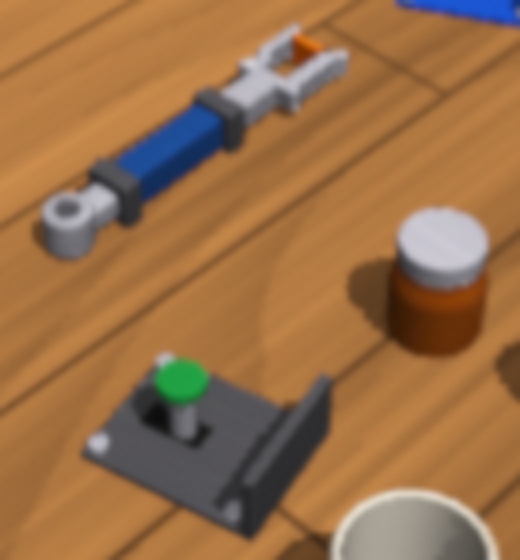

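```bash
cat > h.py <<'E'
import numpy as np,cv2
from station import manip
def ray(s,u,v):
    x,y=(u-s["cx"])/s["fx"],(v-s["cy"])/s["fy"]
    p=cv2.undistortPoints(np.array([[[u,v]]],float),np.array([[s["fx"],0,s["cx"]],[0,s["fy"],s["cy"]],[0,0,1.]]),np.array([s["k1"],0,0,0.]))[0,0]
    V=np.array(s["view"]);R=V[:3,:3];c=-R.T@V[:3,3]
    return c,R.T@np.array([p[0],-p[1],-1])
def onz(s,u,v,z):
    c,d=ray(s,u,v);return c+d*(z-c[2])/d[2]
def proj(s,P):
    V=np.array(s["view"]);P=np.atleast_2d(P)@V[:3,:3].T+V[:3,3]
    x=np.c_[P[:,0],-P[:,1]]/-P[:,2:]; r=(x**2).sum(1,keepdims=True);x=x*(1+s["k1"]*r)
    return x*[s["fx"],s["fy"]]+[s["cx"],s["cy"]]
E
python3 - <<'E'
from h import *
s=manip.snapshot("top");b=manip.snapshot("scene")
def z(o,f,u,v): return o[0]+(u+.5)/f-.5,o[1]+(v+.5)/f-.5
def T(name,o,f,u,v,h,cam=s):
    print(name,np.round(onz(cam,*z(o,f,u,v),h)*1000,1)[:2])
L=(245,195)
for n,u,v,h in [("sleeve L-top",362,110,.033),("L-bot",362,172,.033),("R-top",565,98,.033),("R-bot",568,165,.033),("eye",687,117,.027),("tip+ ",78,105,.027),("tip-",82,220,.027),("nutF",345,142,.036),("nutR",585,126,.036)]: T(n,L,6.4,u,v,h)
B=(270,105)
for n,u,v,h in [("cap",612,267,.050),("frontL",538,400,.005),("frontR",718,350,.005),("backtopL",470,142,.05),("backtopR",662,95,.05),("bolt FL",548,381,.007),("bolt FR",703,340,.007),("bolt BL",492,190,.007),("bolt BR",647,150,.007),("jar top",225,158,.075),("washer",88,70,.008)]: T(n,B,6,u,v,h)
S=(265,150)
for n,u,v,h in [("eye",68,208,.027),("nutRtop c",115,182,.036),("nutF",220,108,.036),("tip a",296,30,.027),("tip b",345,57,.027),("cap",182,379,.05),("corner FL",85,450,.005),("pinbase",186,435,.005),("bolt",98,443,.007),("bolt2",165,360,.007),("bolt3",232,510,.007)]: T("S "+n,S,4,u,v,h,b)
E
```

```text
sleeve L-top [451.1  17.2]
L-bot [425.6  17.8]
R-top [453.4 -66.1]
R-bot [425.8 -66.4]
eye [ 444.6 -116. ]
tip+  [457.5 134.8]
tip- [410.  133.6]
nutF [437.8  24.3]
nutR [441.3 -73.8]
cap [ 609.1 -173. ]
frontL [ 559.6 -141.3]
frontR [ 579.9 -223.5]
backtopL [ 667.8 -113. ]
backtopR [ 686.2 -198.6]
bolt FL [ 567.8 -146.1]
bolt FR [ 584.3 -216.7]
bolt BL [ 657.3 -124.3]
bolt BR [ 673.6 -195.6]
jar top [657.1  -5.6]
washer [720.2  59. ]
S eye [ 438.3 -109.9]
S nutRtop c [449.2 -78.1]
S nutF [444.6  22.6]
S tip a [413.2 132. ]
S tip b [460.2 133.2]
S cap [ 610.6 -172.5]
S corner FL [ 580.6 -222.8]
S pinbase [ 614.  -174.2]
S bolt [ 583.4 -215. ]
S bolt2 [ 564.6 -144.1]
S bolt3 [ 671.6 -194.3]
```

```bash
cat >> h.py <<'E'
from scipy.spatial.transform import Rotation as Rn
def to(x,y,z,yaw):
    "world mm target, tool x heading yaw deg, pointing down -> tool shift/turn"
    st=manip.sense();R=Rn.from_quat(st["tool_rot"])
    a=np.radians(yaw);X=np.array([np.cos(a),np.sin(a),0]);Z=np.array([0,0,-1.]);Y=np.cross(Z,X)
    G=Rn.from_matrix(np.c_[X,Y,Z])
    d=R.inv().apply(np.array([x,y,z])-st["tcp_pos"]*1000)
    print("shift",np.round(d,1),"turn",np.round((R.inv()*G).as_rotvec(degrees=True),2))
def stat():
    st=manip.sense();R=Rn.from_quat(st["tool_rot"]).as_matrix()
    print("t",round(st["t"],2),"tcp",np.round(st["tcp_pos"]*1000,1),"yaw",round(np.degrees(np.arctan2(R[1,0],R[0,0])),2),"tilt",np.round(R[:2,2],4),"F",np.round(st["force"],1),"M",np.round(st["ft_torque"],2),"gap",round(st["finger_gap"]*85.4,1))
E
python3 -c "
from h import *
stat();to(439.3,-24.7,150,92.2)"
```

```text
t 0.25 tcp [230.3 580.7 230.8] yaw 158.36 tilt [-0.0005 -0.0009] F [0.5 0.3 0.8] M [ 0.03 -0.04  0.01] gap 85.1
shift [-417.5 -485.5   81.3] turn [-6.000e-02  3.000e-02  6.616e+01]
```

drive_tool(
  motion=[-417.5,-485.5,81,0,0,66.2,85,-417.5,-485.5,81,0,0,66.2,85,-417.5,-485.5,81,0,0,66.2,85,-417.5,-485.5,81,0,0,66.2,85,-417.5,-485.5,81,0,0,66.2,85,-417.5,-485.5,81,0,0,66.2,85,-417.5,-485.5,81,0,0,66.2,85,-417.5,-485.5,81,0,0,66.2,85],
)

```text
t: 1.25
tcp_pos: [0.393, 0.1101, 0.1686]
tool_rot: [0.694, 0.72, 0.0, 0.001]
force: [0.7, -0.8, 0.1]
finger_gap: 1.0
```

```bash
python3 -c "
from h import *
stat();to(439.3,-24.7,150,92.2)"
```

```text
t 1.25 tcp [393.  110.1 168.6] yaw 92.15 tilt [ 0.001  -0.0008] F [ 0.7 -0.8  0.1] M [ 0.   -0.02 -0.01] gap 85.4
shift [-136.4   41.1   18.8] turn [ 0.06  0.05 -0.05]
```

drive_tool(
  motion=[-136.4,41.1,19,0,0,0,85,-136.4,41.1,19,0,0,0,85,-136.4,41.1,19,0,0,0,85,-136.4,41.1,19,0,0,0,85],
)

```text
t: 1.75
tcp_pos: [0.44, -0.0262, 0.1496]
tool_rot: [0.695, 0.719, 0.0, 0.001]
force: [0.5, -0.3, -0.0]
finger_gap: 0.998
```

```bash
python3 -c "
from h import *
stat();to(439.3,-24.7,6,92.2)
s=manip.snapshot('wrist');cv2.imwrite('pics/w1.png',s['color'][:,:,::-1])
s=manip.snapshot('top');cv2.imwrite('pics/t1.png',s['color'][:,:,::-1])"
```

```text
t 1.75 tcp [440.  -26.2 149.6] yaw 91.95 tilt [ 0.0015 -0.0009] F [ 0.5 -0.3 -0. ] M [ 0.03  0.03 -0.02] gap 85.2
shift [  1.7  -0.9 143.6] turn [ 0.08  0.05 -0.25]
```

View pics/w1.png

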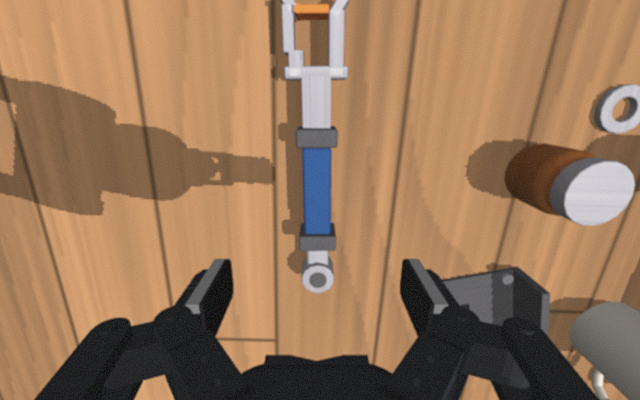

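The link runs almost straight up the wrist image along column ~317. The eye is at (318,278), the sleeve spans rows 147 to 226, and the jaw tips sit near row 3. I'll check this against the top view.

```bash
python3 -c "
from h import *
s=manip.snapshot('wrist')
for n,u,v,h in [('eye',318,276,.03),('sl F L',303,147,.033),('F R',330.5,147,.033),('R L',303.5,226,.033),('R R',330,226,.033),('nutF',317,138,.036),('nutR',318,236,.036),('headshoulderL',285.5,72,.027),('R',346.5,72,.027),('headmid',316,70,.027)]:
  print(n,np.round(onz(s,u,v,h)*1000,1)[:2])
"
```

```text
eye [ 444.1 -109.8]
sl F L [425.9  21. ]
F R [449.8  21.9]
R L [428.1 -53.6]
R R [453.2 -52.7]
nutF [437.7  29.5]
nutR [442.2 -62.1]
headshoulderL [409.9  80.9]
R [460.   82.7]
headmid [434.9  83.3]
```

drive_tool(
  motion=[4.2,-0.9,60,0,0,-0.25,85,4.2,-0.9,110,0,0,-0.25,85,4.2,-0.9,135,0,0,-0.25,70,4.2,-0.9,143.6,0,0,-0.25,60,4.2,-0.9,143.6,0,0,-0.25,45],
  force=70,
)

```text
t: 2.52
tcp_pos: [0.4372, -0.0186, 0.0064]
tool_rot: [0.691, 0.723, -0.0, -0.0]
force: [0.9, 0.0, 0.0]
finger_gap: 0.529
```

```bash
python3 -c "
from h import *
stat();to(439.3,-22,6,92.2)
s=manip.snapshot('wrist');cv2.imwrite('pics/w2.png',s['color'][:,:,::-1])"
```

```text
t 2.52 tcp [437.2 -18.6   6.4] yaw 92.55 tilt [-0.0004 -0.0001] F [0.9 0.  0. ] M [ 0.03 -0.03  0.02] gap 45.2
shift [-3.5  1.9  0.4] turn [-0.02  0.    0.35]
```

View pics/w2.png

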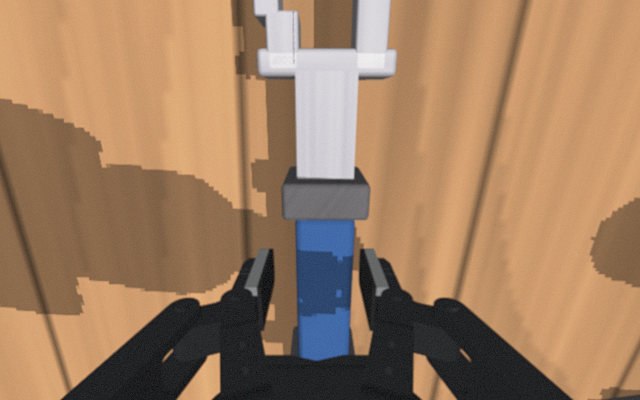

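The sleeve sits between the pads, with its centre at column ~325 and the jaw centre at ~317, so it is about 2 mm off. I'll correct that and close.

drive_tool(
  motion=[-3,1.9,0.4,0,0,0.35,45,-3,1.9,0.4,0,0,0.35,30,-3,1.9,0.4,0,0,0.35,20,-3,1.9,0.4,0,0,0.35,20,-3,1.9,0.4,0,0,0.35,20,-3,1.9,0.4,0,0,0.35,20],
  force=70,
)

```text
t: 3.32
tcp_pos: [0.4407, -0.0222, 0.0076]
tool_rot: [0.694, 0.72, 0.001, 0.002]
force: [1.4, 0.6, 6.8]
finger_gap: 0.29
```

```bash
python3 -c "
from h import *
stat();to(439.3,-22,6,92.2)"
```

```text
t 3.33 tcp [440.7 -22.2   7.6] yaw 92.18 tilt [ 0.0038 -0.0014] F [1.4 0.6 6.8] M [0.1  0.03 0.06] gap 24.7
shift [ 0.3 -1.4  1.6] turn [ 0.21  0.09 -0.02]
```

```bash
python3 -c "
from h import *
to(399.6,-222.5,90,13.3)"
```

```text
shift [-198.7  -48.4  -82.3] turn [ 2.400e-01 -7.000e-02  7.888e+01]
```

drive_tool(
  motion=[0,0,-30,0,0,0,20,0,0,-60,0,0,0,20,0,0,-80,0,0,0,20],
)

```text
t: 3.7
tcp_pos: [0.4398, -0.0221, 0.0884]
tool_rot: [0.694, 0.72, 0.001, 0.002]
force: [0.4, 0.1, -7.4]
finger_gap: 0.289
```

```bash
python3 -c "
from h import *
stat();to(399.6,-222.5,90,13.3)"
```

```text
t 3.7 tcp [439.8 -22.1  88.4] yaw 92.17 tilt [ 0.0033 -0.0014] F [ 0.4  0.1 -7.4] M [-0.07 -0.03 -0.04] gap 24.7
shift [-198.8  -47.8   -1.4] turn [ 2.200e-01 -6.000e-02  7.887e+01]
```

Lifted: the load is about 7 N (0.7 kg). I'll go to the stand-off in easy rows.

drive_tool(
  motion=[-25,-6,-1,0,0,10,20,-50,-12,-1,0,0,20,20,-75,-18,-1,0,0,30,20,-100,-24,-1,0,0,40,20,-125,-30,-1,0,0,50,20,-150,-36,-1,0,0,60,20,-175,-42,-1,0,0,70,20,-198.8,-47.8,-1.4,0.2,0,78.9,20],
)

```text
t: 4.7
tcp_pos: [0.3983, -0.2226, 0.0894]
tool_rot: [0.994, 0.113, -0.0, -0.001]
force: [-0.1, 0.2, -7.1]
finger_gap: 0.289
```

```bash
python3 -c "
from h import *
stat();to(399.6,-222.5,12,13.3)
for n in ['wrist','top','scene']:
  s=manip.snapshot(n);cv2.imwrite('pics/%s3.png'%n,s['color'][:,:,::-1])"
```

```text
t 4.7 tcp [ 398.3 -222.6   89.4] yaw 12.95 tilt [-0.0012  0.0024] F [-0.1  0.2 -7.1] M [-0.02  0.04  0.02] gap 24.7
shift [ 1.3  0.4 77.4] turn [-0.15  0.04 -0.35]
```

View pics/wrist3.png

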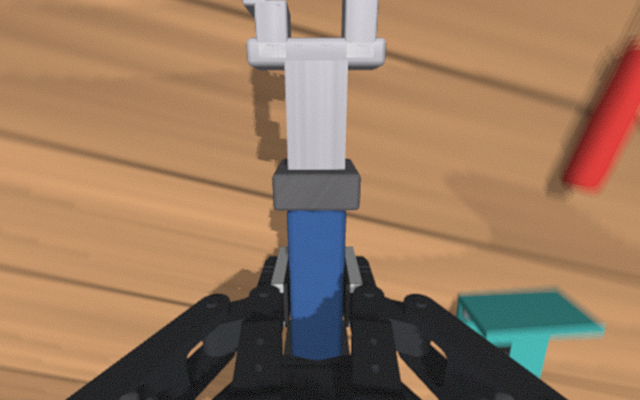

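View pics/scene3.png

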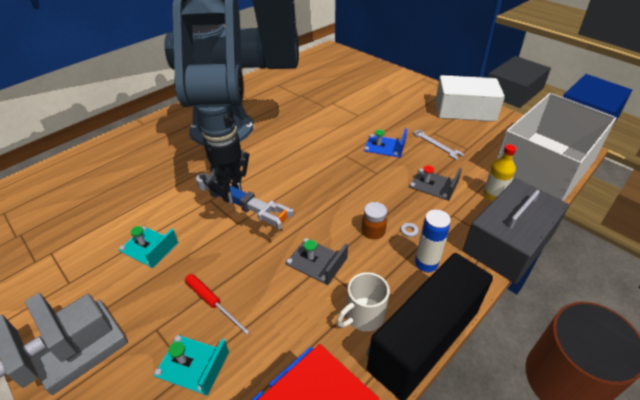

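drive_tool(
  motion=[1,0.4,40,-0.15,0,-0.35,20,1.3,0.4,65,-0.15,0,-0.35,20,1.3,0.4,77.4,-0.15,0,-0.35,20,1.3,0.4,77.4,-0.15,0,-0.35,20],
)

```text
t: 5.35
tcp_pos: [0.3999, -0.2225, 0.0116]
tool_rot: [0.993, 0.118, -0.0, -0.0]
force: [1.0, 0.0, -6.8]
finger_gap: 0.289
```

```bash
python3 -c "
from h import *
stat()
for n in ['top','scene']:
  s=manip.snapshot(n);a=s['color'][:,:,::-1]
  a=a[120:250,340:440] if n=='top' else a[150:290,190:360]
  cv2.imwrite('pics/%s4.png'%n,cv2.resize(a,None,fx=4.5,fy=4.5,interpolation=cv2.INTER_CUBIC))"
```

```text
t 5.35 tcp [ 399.9 -222.5   11.6] yaw 13.59 tilt [-0.0009  0.0003] F [ 1.   0.  -6.8] M [-0.05  0.12  0.04] gap 24.7
```

View pics/top4.png

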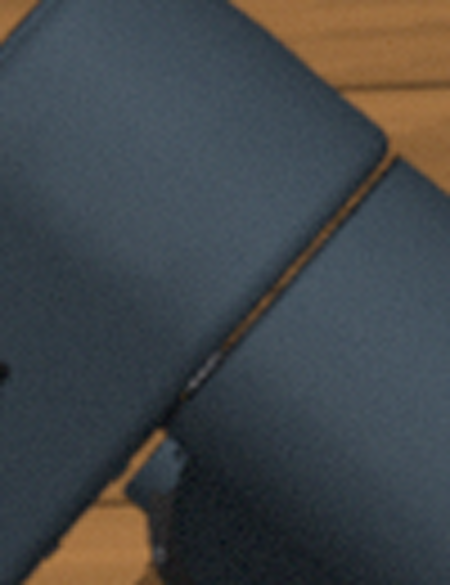

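View pics/scene4.png

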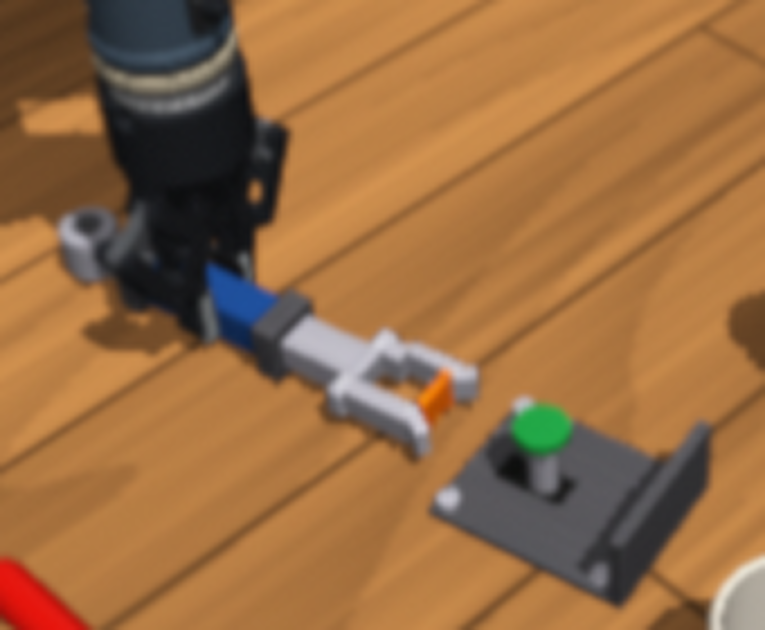

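The arm hides the link in the top view. In the scene view the hook tips are at zoom (472,380) and (422,450), and the cap is at (541,428). I'll check the lateral alignment.

```bash
python3 -c "
from h import *
s=manip.snapshot('scene');f=4.5
def T(u,v,h): return onz(s,190+(u+.5)/f-.5,150+(v+.5)/f-.5,h)[:2]*1000
p=np.array([609.8,-172.8]);a=np.radians(13.3);X=np.array([np.cos(a),np.sin(a)]);Y=np.array([-X[1],X[0]])
for n,u,v,h in [('tipL',474,374,.031),('tipR',424,437,.031),('cap',541,428,.05),('pin base',548,491,.005),('shL',388,334,.031),('shR',336,388,.031),('nut top L',307,297,.040),('nutR',258,333,.040)]:
  q=T(u,v,h);print(n,np.round(q,1),'long',round((q-p)@X,1),'lat',round((q-p)@Y,1))
q=np.array(manip.sense()['tcp_pos'][:2])*1000;print((q-p)@X,(q-p)@Y)
"
```

```text
tipL [ 546.3 -161.4] long -59.2 lat 25.7
tipR [ 560.4 -208.8] long -56.4 lat -23.7
cap [ 610.8 -173.7] long 0.8 lat -1.1
pin base [ 615.1 -174.5] long 4.8 lat -2.9
shL [ 491.5 -174.3] long -115.5 lat 25.7
shR [ 502.  -219.1] long -115.5 lat -20.3
nut top L [ 445.8 -192.4] long -164.1 lat 18.6
nutR [ 448.4 -228. ] long -169.7 lat -16.6
-214.98518844770436 -1.3739577906757754
```

```bash
cat >> h.py <<'E'
P=np.array([609.8,-172.8]);A=np.radians(13.3);BX=np.array([np.cos(A),np.sin(A)]);BY=np.array([-BX[1],BX[0]])
def rel(lon,lat,z,yaw=13.3):
    q=P+lon*BX+lat*BY;to(q[0],q[1],z,yaw)
def bst():
    stat();st=manip.sense();q=st["tcp_pos"][:2]*1000-P;F=st["force"][:2]
    print("lon %.1f lat %.1f  Flon %.1f Flat %.1f"%(q@BX,q@BY,F@BX,F@BY))
E
python3 -c "
from h import *
bst();rel(-170,-1.5,11.5)"
```

```text
t 5.5 tcp [ 400.9 -223.6   12.9] yaw 13.56 tilt [ 0.0019 -0.0025] F [-0.3 -0.2 -7.3] M [-0.08  0.01  0.01] gap 24.7
lon -215.0 lat -1.4  Flon -0.3 Flat -0.1
shift [45.   0.3  1.5] turn [ 0.16 -0.08  0.26]
```

drive_tool(
  motion=[15,0.1,1,0,0,0.2,20,30,0.2,1,0,0,0.2,20,40,0.3,1,0,0,0.2,20,45,0.3,1,0,0,0.2,20],
)

```text
t: 6.0
tcp_pos: [0.4458, -0.2131, 0.0121]
tool_rot: [0.993, 0.117, 0.001, 0.002]
force: [0.6, 0.2, -6.7]
finger_gap: 0.29
```

```bash
python3 -c "
from h import *
bst();rel(-150,-1.5,11.5)
s=manip.snapshot('scene');a=s['color'][:,:,::-1]
a=a[150:290,220:390]
cv2.imwrite('pics/s5.png',cv2.resize(a,None,fx=4.5,fy=4.5,interpolation=cv2.INTER_CUBIC))"
```

```text
t 6.0 tcp [ 445.8 -213.1   12.1] yaw 13.43 tilt [ 0.0026 -0.003 ] F [ 0.6  0.2 -6.7] M [-0.02  0.09  0.03] gap 24.8
lon -168.9 lat -1.5  Flon 0.6 Flat 0.0
shift [18.9  0.1  0.6] turn [ 0.2  -0.1   0.13]
```

View pics/s5.png

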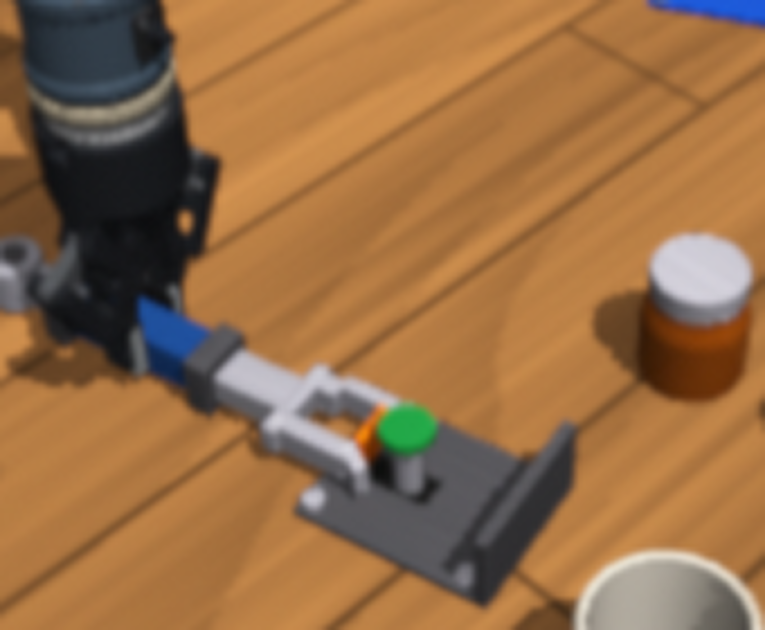

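The pin (zoom (407,465)) is at the hook's mouth, just ahead of the orange latch. I'll advance slowly now.

drive_tool(
  motion=[2,0,0.3,0,0,0,20,4,0,0.3,0,0,0,20,6,0,0.3,0,0,0,20],
)

```text
t: 6.42
tcp_pos: [0.4516, -0.2117, 0.0117]
tool_rot: [0.993, 0.117, 0.001, 0.002]
force: [0.7, -0.9, -7.8]
finger_gap: 0.293
```

```bash
python3 -c "
from h import *
bst();rel(-150,-1.5,11.5)"
```

```text
t 6.42 tcp [ 451.6 -211.7   11.7] yaw 13.4 tilt [ 0.0025 -0.0028] F [ 0.7 -0.9 -7.8] M [-0.01  0.08 -0.02] gap 25.1
lon -162.9 lat -1.5  Flon 0.4 Flat -1.0
shift [12.9  0.1  0.2] turn [ 0.19 -0.1   0.1 ]
```

drive_tool(
  motion=[2,0,0,0,0,0,20,4,0,0,0,0,0,20],
)

```text
t: 6.68
tcp_pos: [0.4555, -0.2107, 0.0117]
tool_rot: [0.993, 0.117, 0.001, 0.001]
force: [1.0, 0.8, -6.9]
finger_gap: 0.286
```

```bash
python3 -c "
from h import *
bst();rel(-150,-1.5,11.5)"
```

```text
t 6.67 tcp [ 455.5 -210.7   11.7] yaw 13.39 tilt [ 0.0023 -0.0027] F [ 1.   0.8 -6.9] M [-0.04  0.07  0.02] gap 24.4
lon -158.9 lat -1.4  Flon 1.1 Flat 0.5
shift [8.9 0.1 0.2] turn [ 0.18 -0.09  0.09]
```

drive_tool(
  motion=[2,0,0,0,0,0,20,4,0,0,0,0,0,20],
)

```text
t: 6.92
tcp_pos: [0.4585, -0.2095, 0.0116]
tool_rot: [0.993, 0.116, -0.0, 0.001]
force: [-4.9, -3.2, -5.4]
finger_gap: 0.292
```

```bash
python3 -c "
from h import *
bst()"
```

```text
t 6.92 tcp [ 458.5 -209.5   11.6] yaw 13.38 tilt [ 0.0001 -0.0017] F [-4.9 -3.2 -5.4] M [-0.49  0.67 -0.35] gap 25.0
lon -155.7 lat -0.9  Flon -5.5 Flat -2.0
```

drive_tool(
  motion=[2,0,0,0,0,0,20,4,0,0,0,0,0,20],
)

```text
t: 7.18
tcp_pos: [0.4607, -0.2082, 0.0115]
tool_rot: [0.993, 0.116, -0.002, -0.0]
force: [-5.9, -3.0, -5.8]
finger_gap: 0.291
```

```bash
python3 -c "
from h import *
bst()"
```

```text
t 7.17 tcp [ 460.7 -208.2   11.5] yaw 13.35 tilt [-0.0032 -0.0002] F [-5.9 -3.  -5.8] M [-0.43  0.75 -0.2 ] gap 24.9
lon -153.3 lat -0.2  Flon -6.4 Flat -1.5
```

Latch contact came at lon ≈ -158, so home should be near -115. Continuing.

drive_tool(
  motion=[2,0.3,0,0,0,0,20,4,0.3,0,0,0,0,20,6,0.3,0,0,0,0,20],
)

```text
t: 7.55
tcp_pos: [0.4637, -0.206, 0.0111]
tool_rot: [0.993, 0.117, -0.004, -0.002]
force: [-8.1, -1.0, -6.2]
finger_gap: 0.286
```

```bash
python3 -c "
from h import *
bst();rel(-140,-1,11.5)"
```

```text
t 7.55 tcp [ 463.7 -206.    11.1] yaw 13.39 tilt [-0.0091  0.0029] F [-8.1 -1.  -6.2] M [-0.28  0.96  0.03] gap 24.4
lon -149.8 lat 1.3  Flon -8.2 Flat 0.9
shift [ 9.8  2.3 -0.5] turn [-0.28  0.47  0.09]
```

drive_tool(
  motion=[2,0.3,0,0,0,0,20,4,0.3,0,0,0,0,20,6,0.3,0,0,0,0,20],
)

```text
t: 7.92
tcp_pos: [0.4646, -0.2036, 0.0106]
tool_rot: [0.993, 0.116, -0.009, -0.005]
force: [-15.3, -7.1, -3.5]
finger_gap: 0.29
```

```bash
python3 -c "
from h import *
bst();rel(-140,-1,11.5)"
```

```text
t 7.92 tcp [ 464.6 -203.6   10.6] yaw 13.33 tilt [-0.019   0.0074] F [-15.3  -7.1  -3.5] M [-1.22  2.01 -0.63] gap 24.8
lon -148.4 lat 3.5  Flon -16.5 Flat -3.4
shift [ 8.4  4.5 -1.1] turn [-0.67  0.96  0.03]
```

Force has risen to 16.5 N and the hook has drifted 4 mm to +y. I'll ease back, re-centre and look.

drive_tool(
  motion=[-3,2,-0.5,-0.3,0.5,0,20,-4,4.5,-1,-0.6,0.9,0,20,-4,4.5,-1,-0.6,0.9,0,20],
)

```text
t: 8.3
tcp_pos: [0.4586, -0.2071, 0.011]
tool_rot: [0.993, 0.117, -0.004, -0.003]
force: [-5.4, -0.7, -8.1]
finger_gap: 0.287
```

```bash
python3 -c "
from h import *
bst();rel(-140,-1,11.5)
s=manip.snapshot('scene');a=s['color'][:,:,::-1]
a=a[190:270,270:380]
cv2.imwrite('pics/s6.png',cv2.resize(a,None,fx=7,fy=7,interpolation=cv2.INTER_CUBIC))
s=manip.snapshot('wrist');cv2.imwrite('pics/w6.png',s['color'][:,:,::-1])"
```

```text
t 8.3 tcp [ 458.6 -207.1   11. ] yaw 13.41 tilt [-0.0076  0.0047] F [-5.4 -0.7 -8.1] M [0.03 0.96 0.26] gap 24.5
lon -155.0 lat 1.4  Flon -5.5 Flat 0.5
shift [15.   2.4 -0.6] turn [-0.37  0.36  0.11]
```

View pics/s6.png

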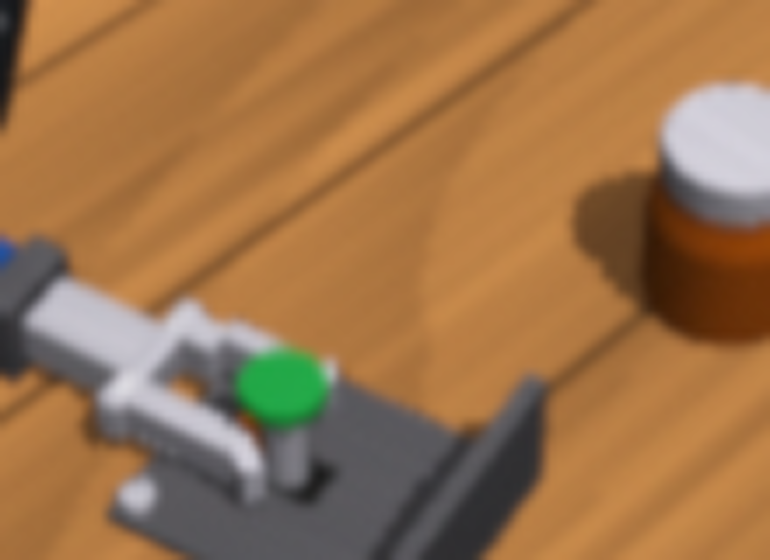

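View pics/w6.png

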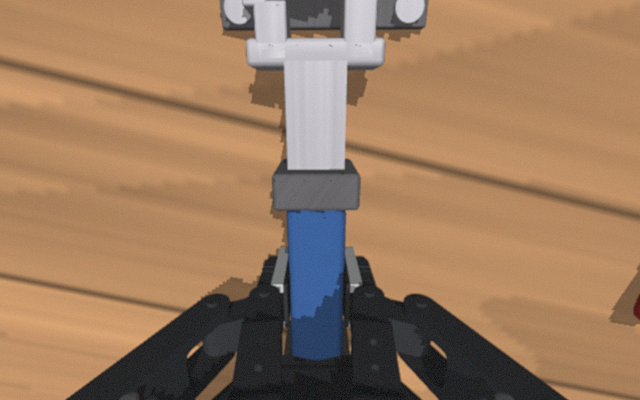

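The wrist view is a useful alignment check. The bracket bolts at (237,10) and (410,8) have their midpoint at column 323.5, and the link axis is at 316. So the link sits about 3 mm to the +y side and its yaw is about 0.6° short. I'll back off and realign.

```bash
python3 -c "
from h import *
rel(-162,-1.7,11.5,13.8)"
```

```text
shift [-7.2  3.1 -0.5] turn [-0.36  0.36 -0.38]
```

drive_tool(
  motion=[-5,1.5,-0.3,-0.2,0.2,-0.2,20,-7,3.1,-0.5,-0.4,0.4,-0.4,20,-7,3.1,-0.5,-0.4,0.4,-0.4,20,-7,3.1,-0.5,-0.4,0.4,-0.4,20],
)

```text
t: 8.9
tcp_pos: [0.4533, -0.2122, 0.0117]
tool_rot: [0.993, 0.12, 0.001, 0.001]
force: [-0.3, -0.2, -7.5]
finger_gap: 0.29
```

```bash
python3 -c "
from h import *
bst();rel(-162,-1.7,11.5,13.8)
s=manip.snapshot('wrist');cv2.imwrite('pics/w7.png',cv2.resize(s['color'][:80,180:460,::-1],None,fx=2.8,fy=2.8,interpolation=cv2.INTER_CUBIC))"
```

```text
t 8.9 tcp [ 453.3 -212.2   11.7] yaw 13.8 tilt [ 0.0021 -0.0013] F [-0.3 -0.2 -7.5] M [-0.07  0.03 -0.02] gap 24.8
lon -161.3 lat -2.3  Flon -0.3 Flat -0.1
shift [-0.7 -0.6  0.2] turn [ 0.1 -0.1  0. ]
```

View pics/w7.png

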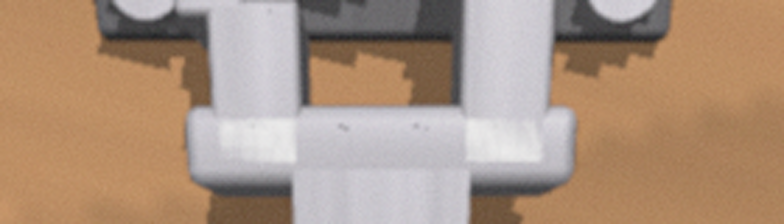

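Now it's centred: the plate midpoint is at 383 and the link at 381 in the zoom, and the edges are parallel. Advancing with absolute corrections each call.

drive_tool(
  motion=[2,0,0,0,0,0,20,4,0,0,0,0,0,20,6,0,0,0,0,0,20,8,0,0,0,0,0,20,10,0,0,0,0,0,20],
)

```text
t: 9.57
tcp_pos: [0.4613, -0.2092, 0.0115]
tool_rot: [0.993, 0.12, -0.001, -0.0]
force: [-6.2, -2.1, -5.6]
finger_gap: 0.294
```

```bash
python3 -c "
from h import *
bst();rel(-140,-2.2,11.5,13.8)"
```

```text
t 9.57 tcp [ 461.3 -209.2   11.5] yaw 13.8 tilt [-0.0015  0.0005] F [-6.2 -2.1 -5.6] M [-0.42  0.82 -0.22] gap 25.1
lon -152.9 lat -1.3  Flon -6.5 Flat -0.6
shift [12.9  1.   0. ] turn [-0.05  0.08 -0.  ]
```

drive_tool(
  motion=[2,0.8,0,0,0,0,20,4,1.2,0,0,0,0,20,6,1.6,0,0,0.1,0,20,8,2,0,-0.1,0.2,0,20],
)

```text
t: 10.07
tcp_pos: [0.4659, -0.2075, 0.011]
tool_rot: [0.993, 0.121, -0.002, -0.002]
force: [-8.2, -0.5, -6.9]
finger_gap: 0.289
```

```bash
python3 -c "
from h import *
bst();rel(-140,-2.2,11.5,13.8)"
```

```text
t 10.07 tcp [ 465.9 -207.5   11. ] yaw 13.89 tilt [-0.0054  0.0037] F [-8.2 -0.5 -6.9] M [-0.18  1.2   0.13] gap 24.7
lon -148.0 lat -0.6  Flon -8.1 Flat 1.4
shift [ 8.   1.6 -0.6] turn [-0.28  0.25  0.09]
```

drive_tool(
  motion=[3,2,0,-0.2,0.2,0,20,5,3,-0.3,-0.3,0.3,0,20,7,4,-0.6,-0.4,0.4,0,20,9,4,-0.6,-0.4,0.4,0,20],
)

```text
t: 10.58
tcp_pos: [0.4705, -0.2067, 0.0106]
tool_rot: [0.993, 0.122, -0.004, -0.003]
force: [-9.3, -1.5, -6.3]
finger_gap: 0.29
```

```bash
python3 -c "
from h import *
bst();rel(-140,-2.2,11.5,13.8)"
```

```text
t 10.57 tcp [ 470.5 -206.7   10.6] yaw 14.02 tilt [-0.0076  0.0044] F [-9.3 -1.5 -6.3] M [-0.26  1.43  0.14] gap 24.8
lon -143.3 lat -0.9  Flon -9.4 Flat 0.7
shift [ 3.3  1.3 -0.9] turn [-0.35  0.36  0.22]
```

drive_tool(
  motion=[3,2,-0.3,-0.3,0.3,0,20,6,3.5,-0.6,-0.5,0.5,0.1,20,8,4.5,-1,-0.7,0.7,0.2,20,10,4.5,-1.2,-0.7,0.7,0.2,20,12,4.5,-1.2,-0.7,0.7,0.2,20],
)

```text
t: 11.2
tcp_pos: [0.4781, -0.205, 0.0105]
tool_rot: [0.993, 0.122, -0.002, -0.001]
force: [-6.6, 1.2, -7.5]
finger_gap: 0.29
```

```bash
python3 -c "
from h import *
bst();rel(-130,-2.2,11.5,13.8)
s=manip.snapshot('wrist');cv2.imwrite('pics/w8.png',cv2.resize(s['color'][:80,180:460,::-1],None,fx=2.8,fy=2.8,interpolation=cv2.INTER_CUBIC))
s=manip.snapshot('scene');a=s['color'][190:270,270:380,::-1]
cv2.imwrite('pics/s8.png',cv2.resize(a,None,fx=7,fy=7,interpolation=cv2.INTER_CUBIC))
"
```

```text
t 11.2 tcp [ 478.1 -205.    10.5] yaw 14.01 tilt [-0.0041  0.0018] F [-6.6  1.2 -7.5] M [0.08 1.16 0.38] gap 24.8
lon -135.6 lat -1.0  Flon -6.2 Flat 2.7
shift [ 5.5  1.3 -1. ] turn [-0.16  0.2   0.21]
```

View pics/w8.png

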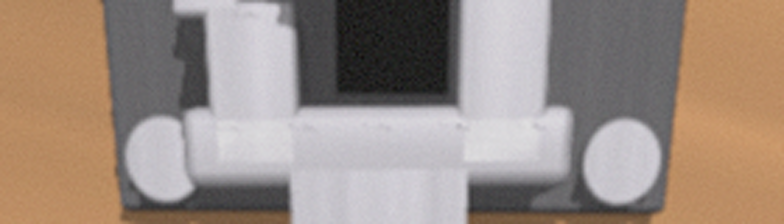

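View pics/s8.png

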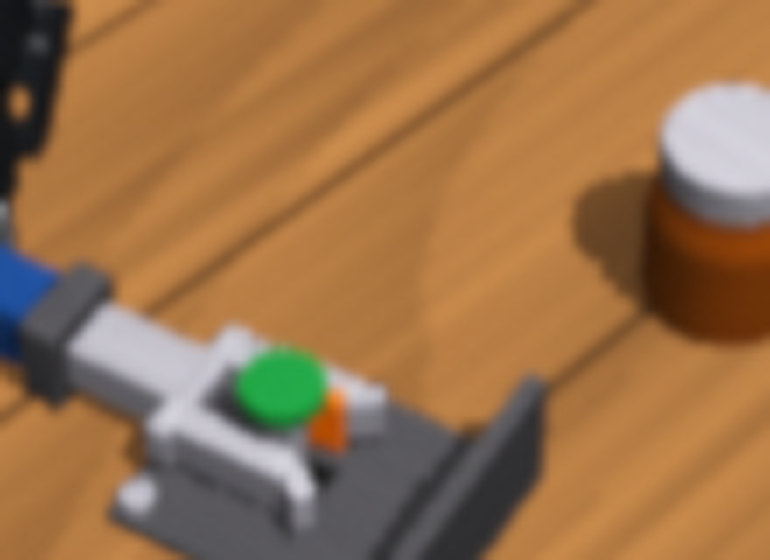

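The pin is now inside, with the orange latch swung in alongside it. The link is still ~2 mm to the +y side (bolt midpoint 391.5, link 379), so I'll keep correcting.

drive_tool(
  motion=[3,2.5,-0.3,-0.3,0.3,0,20,5,4,-0.6,-0.5,0.5,0.1,20,7,5,-1,-0.5,0.5,0.2,20,9,5,-1.2,-0.5,0.5,0.2,20,11,5,-1.2,-0.5,0.5,0.2,20],
)

```text
t: 11.92
tcp_pos: [0.486, -0.2038, 0.0106]
tool_rot: [0.992, 0.122, -0.001, -0.001]
force: [-5.2, 3.3, -8.0]
finger_gap: 0.291
```

```bash
python3 -c "
from h import *
bst();rel(-120,-2.6,11.5,13.8)"
```

```text
t 11.93 tcp [ 486.  -203.8   10.6] yaw 14.06 tilt [-0.0028  0.0013] F [-5.2  3.3 -8. ] M [0.55 0.83 0.55] gap 24.9
lon -127.6 lat -1.7  Flon -4.3 Flat 4.4
shift [ 7.6  1.  -0.9] turn [-0.11  0.14  0.26]
```

drive_tool(
  motion=[3,1.2,-0.3,-0.2,0.2,0,20,5,2,-0.6,-0.3,0.3,0.1,20,7,2.5,-0.8,-0.3,0.3,0.2,20,9,2.5,-0.8,-0.3,0.3,0.2,20],
)

```text
t: 12.42
tcp_pos: [0.494, -0.2024, 0.0109]
tool_rot: [0.993, 0.121, 0.0, 0.0]
force: [-1.5, 5.1, -7.5]
finger_gap: 0.288
```

```bash
python3 -c "
from h import *
bst();rel(-115,-2.6,11.5,13.8)"
```

```text
t 12.43 tcp [ 494.  -202.4   10.9] yaw 13.96 tilt [ 0.0001 -0.0001] F [-1.5  5.1 -7.5] M [0.71 0.32 0.61] gap 24.6
lon -119.5 lat -2.1  Flon -0.3 Flat 5.3
shift [ 4.5  0.5 -0.6] turn [ 0.01 -0.01  0.16]
```

drive_tool(
  motion=[1.5,-0.3,0,0,0,0,20,3,-0.5,0,0,0,0,20],
)

```text
t: 12.68
tcp_pos: [0.4988, -0.2023, 0.0112]
tool_rot: [0.993, 0.121, 0.002, 0.002]
force: [-0.0, -0.1, -6.2]
finger_gap: 0.293
```

```bash
python3 -c "
from h import *
bst()
s=manip.snapshot('scene');a=s['color'][190:270,270:380,::-1]
cv2.imwrite('pics/s9.png',cv2.resize(a,None,fx=7,fy=7,interpolation=cv2.INTER_CUBIC))"
```

```text
t 12.68 tcp [ 498.8 -202.3   11.2] yaw 13.87 tilt [ 0.0043 -0.0026] F [-0.  -0.1 -6.2] M [0.   0.03 0.03] gap 25.0
lon -114.8 lat -3.2  Flon -0.1 Flat -0.1
```

View pics/s9.png

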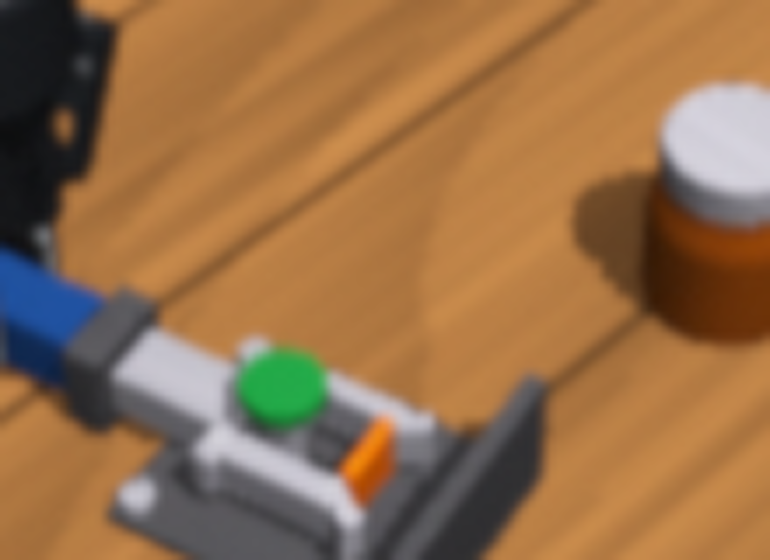

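The lateral force has dropped to zero and the orange latch now spans the mouth at zoom (345,490)–(385,420). It is shut behind the pin. Next, a gentle push to feel the stop.

drive_tool(
  motion=[1,0,0,0,0,0,20,2,0,0,0,0,0,20],
)

```text
t: 12.98
tcp_pos: [0.501, -0.2031, 0.0116]
tool_rot: [0.993, 0.12, 0.002, 0.002]
force: [-5.9, -4.2, -5.7]
finger_gap: 0.29
```

```bash
python3 -c "
from h import *
bst()"
```

```text
t 12.97 tcp [ 501.  -203.1   11.6] yaw 13.81 tilt [ 0.0049 -0.0039] F [-5.9 -4.2 -5.7] M [-0.59  0.79 -0.29] gap 24.7
lon -112.8 lat -4.4  Flon -6.7 Flat -2.7
```

Hard stop felt at 6.7 N, so the pin is fully home. Now I'll draw back and re-centre.

```bash
python3 -c "
from h import *
rel(-130,-2.7,11.5,13.8)"
```

```text
shift [-17.2  -1.9   0. ] turn [ 0.29 -0.22  0.01]
```

drive_tool(
  motion=[-4,-1,0,0.2,-0.2,0,20,-8,-1.7,0,0.2,-0.2,0,20,-12,-1.7,0,0.2,-0.2,0,20,-15,-1.7,0,0.2,-0.2,0,20,-17,-1.7,0,0.2,-0.2,0,20],
)

```text
t: 13.6
tcp_pos: [0.484, -0.2055, 0.0115]
tool_rot: [0.993, 0.12, 0.0, 0.001]
force: [-0.9, -0.0, -6.7]
finger_gap: 0.291
```

```bash
python3 -c "
from h import *
bst();rel(-134,-2.7,11.5,13.8)"
```

```text
t 13.6 tcp [ 484.  -205.5   11.5] yaw 13.8 tilt [ 0.0008 -0.0014] F [-0.9 -0.  -6.7] M [0.06 0.08 0.02] gap 24.8
lon -130.0 lat -2.9  Flon -0.9 Flat 0.2
shift [-4.  -0.3  0. ] turn [ 0.09 -0.03  0.  ]
```

drive_tool(
  motion=[-1.5,0,0,0,0,0,20,-3,0,0,0,0,0,20,-4.5,0,0,0,0,0,20,-5.5,0,0,0,0,0,20],
)

```text
t: 14.1
tcp_pos: [0.48, -0.2071, 0.0116]
tool_rot: [0.993, 0.12, 0.002, 0.001]
force: [5.4, 3.6, -7.6]
finger_gap: 0.288
```

```bash
python3 -c "
from h import *
bst()"
```

```text
t 14.1 tcp [ 480.  -207.1   11.6] yaw 13.82 tilt [ 0.0036 -0.0024] F [ 5.4  3.6 -7.6] M [ 0.53 -0.71  0.28] gap 24.6
lon -134.2 lat -3.5  Flon 6.1 Flat 2.3
```

Latch bears on the pin at 6 N. Raising to ~10 N and holding.

drive_tool(
  motion=[-1.8,-0.5,0,0,0,0,20,-2.2,-0.5,0,0,0,0,20],
)

```text
t: 14.35
tcp_pos: [0.48, -0.2073, 0.0117]
tool_rot: [0.993, 0.121, 0.004, 0.002]
force: [8.1, 4.7, -10.6]
finger_gap: 0.287
```

```bash
python3 -c "
from h import *
bst()"
```

```text
t 14.35 tcp [ 480.  -207.3   11.7] yaw 13.87 tilt [ 0.0078 -0.0041] F [  8.1   4.7 -10.6] M [ 0.64 -0.86  0.31] gap 24.5
lon -134.2 lat -3.7  Flon 9.0 Flat 2.7
```

drive_tool(
  motion=[-2.3,-0.5,0,0,0,0,20,-2.3,-0.5,0,0,0,0,20,-2.3,-0.5,0,0,0,0,20],
)

```text
t: 14.72
tcp_pos: [0.4801, -0.2075, 0.0116]
tool_rot: [0.993, 0.121, 0.006, 0.004]
force: [8.5, 3.2, -11.0]
finger_gap: 0.287
```

```bash
python3 -c "
from h import *
bst()"
```

```text
t 14.72 tcp [ 480.1 -207.5   11.6] yaw 13.94 tilt [ 0.0118 -0.0056] F [  8.5   3.2 -11. ] M [ 0.59 -0.68  0.3 ] gap 24.5
lon -134.2 lat -3.9  Flon 9.0 Flat 1.1
```

drive_tool(
  motion=[-2.7,-0.5,0,0,0,0,20,-2.7,-0.5,0,0,0,0,20,-2.7,-0.5,0,0,0,0,20,-2.7,-0.5,0,0,0,0,20,-2.7,-0.5,0,0,0,0,20],
)

```text
t: 15.35
tcp_pos: [0.4803, -0.2078, 0.0115]
tool_rot: [0.992, 0.122, 0.008, 0.005]
force: [9.2, 5.6, -11.2]
finger_gap: 0.29
```

```bash
python3 -c "
from h import *
bst();rel(-128,-2.8,11.5,13.8)
s=manip.snapshot('scene');a=s['color'][190:270,270:380,::-1]
cv2.imwrite('pics/s10.png',cv2.resize(a,None,fx=7,fy=7,interpolation=cv2.INTER_CUBIC))"
```

```text
t 15.35 tcp [ 480.3 -207.8   11.5] yaw 14.01 tilt [ 0.0166 -0.0076] F [  9.2   5.6 -11.2] M [ 0.56 -0.79  0.35] gap 24.8
lon -134.1 lat -4.3  Flon 10.3 Flat 3.3
shift [ 6.1 -1.4  0.1] turn [ 0.65 -0.82  0.21]
```

View pics/s10.png

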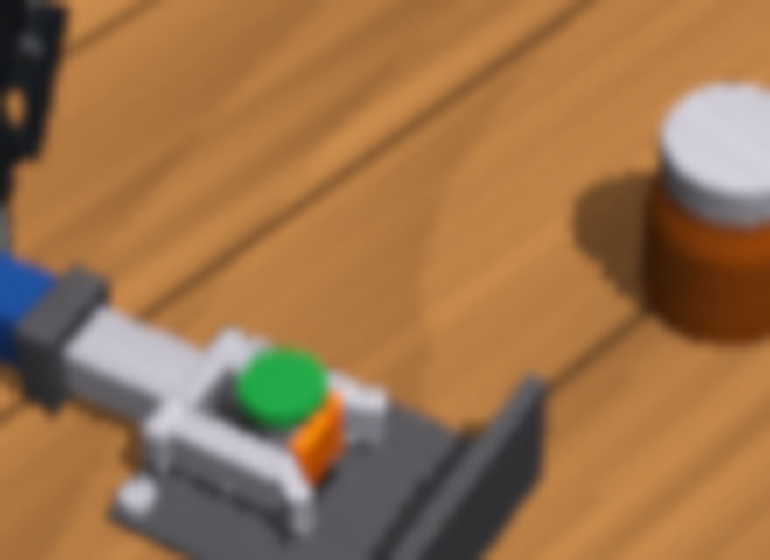

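The tug held 9–10 N for about a second, with the shut latch (zoom (320,445)) bearing on the pin. Now I'll ease forward, level and set the link down.

drive_tool(
  motion=[2,-0.7,0,0.3,-0.4,0,20,5,-1.4,0,0.65,-0.8,0.2,20,6,-1.4,0,0.65,-0.8,0.2,20,6,-1.4,0,0.65,-0.8,0.2,20],
)

```text
t: 15.9
tcp_pos: [0.4855, -0.205, 0.0116]
tool_rot: [0.993, 0.12, 0.0, -0.0]
force: [0.2, 0.7, -7.0]
finger_gap: 0.286
```

```bash
python3 -c "
from h import *
bst();rel(-128,-2.8,7.5,13.8)"
```

```text
t 15.9 tcp [ 485.5 -205.    11.6] yaw 13.8 tilt [-0.      0.0002] F [ 0.2  0.7 -7. ] M [0.02 0.09 0.  ] gap 24.4
lon -128.3 lat -2.8  Flon 0.4 Flat 0.6
shift [0.3 0.  4.1] turn [-0.01 -0.   -0.  ]
```

drive_tool(
  motion=[0,0,1.5,0,0,0,20,0,0,3,0,0,0,20,0,0,4.1,0,0,0,20,0,0,4.1,0,0,0,20],
)

```text
t: 16.4
tcp_pos: [0.4853, -0.205, 0.0077]
tool_rot: [0.993, 0.12, -0.0, -0.0]
force: [-0.9, -0.6, -4.9]
finger_gap: 0.29
```

```bash
python3 -c "
from h import *
bst()"
```

```text
t 16.4 tcp [ 485.3 -205.     7.7] yaw 13.8 tilt [-0.0003  0.0003] F [-0.9 -0.6 -4.9] M [-0.05  0.2  -0.03] gap 24.8
lon -128.5 lat -2.7  Flon -1.1 Flat -0.4
```

drive_tool(
  motion=[0,0,0.7,0,0,0,20,0,0,0.9,0,0,0,20,0,0,0.7,0,0,0,30,0,0,0.5,0,0,0,45,0,0,0,0,0,0,60,0,0,-2,0,0,0,60],
)

```text
t: 17.15
tcp_pos: [0.4855, -0.2051, 0.0096]
tool_rot: [0.993, 0.12, -0.0, -0.0]
force: [-0.3, 0.5, -0.4]
finger_gap: 0.701
```

```bash
python3 -c "
from h import *
bst()
s=manip.snapshot('wrist');cv2.imwrite('pics/w11.png',s['color'][:,:,::-1])"
```

```text
t 17.15 tcp [ 485.5 -205.1    9.6] yaw 13.8 tilt [-0.0001  0.0002] F [-0.3  0.5 -0.4] M [ 0.    0.05 -0.02] gap 59.9
lon -128.4 lat -2.8  Flon -0.2 Flat 0.6
```

View pics/w11.png

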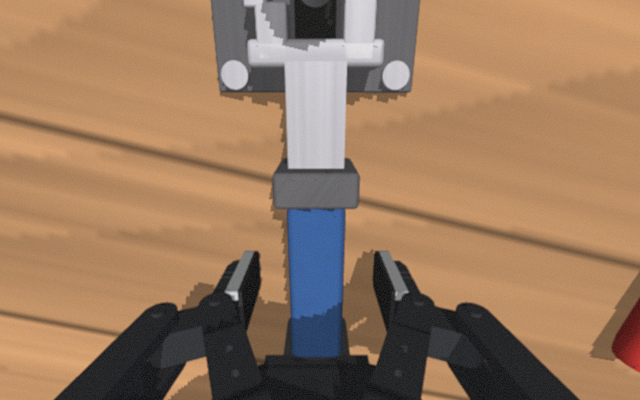

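The jaws are clear on both sides of the sleeve. Straight up, then back out of the top view.

drive_tool(
  motion=[0,0,-15,0,0,0,60,0,0,-50,0,0,0,60,0,0,-100,0,0,0,60,0,0,-150,0,0,0,60,-30,150,-180,0,0,0,60,-60,200,-180,0,0,0,60,-60,200,-180,0,0,0,60,-60,200,-180,0,0,0,60],
)

```text
t: 18.2
tcp_pos: [0.4745, -0.418, 0.1918]
tool_rot: [0.993, 0.119, 0.001, 0.002]
force: [0.4, 0.7, -1.5]
finger_gap: 0.704
```

```bash
python3 -c "
from h import *
bst()
for n in ['top','scene']:
  s=manip.snapshot(n);a=s['color'][:,:,::-1];cv2.imwrite('pics/%s12.png'%n,a)
  b=a[105:240,290:430] if n=='top' else a[160:290,230:390]
  cv2.imwrite('pics/%sz12.png'%n,cv2.resize(b,None,fx=4.4,fy=4.4,interpolation=cv2.INTER_CUBIC))"
```

```text
t 18.2 tcp [ 474.5 -418.   191.8] yaw 13.62 tilt [ 0.0025 -0.0039] F [ 0.4  0.7 -1.5] M [ 0.02 -0.05 -0.1 ] gap 60.1
lon -188.0 lat -207.5  Flon 0.5 Flat 0.6
```

View pics/topz12.png

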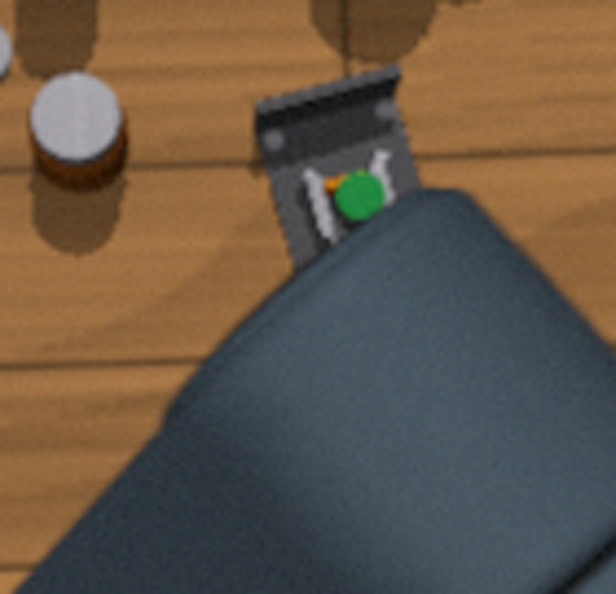

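View pics/scenez12.png

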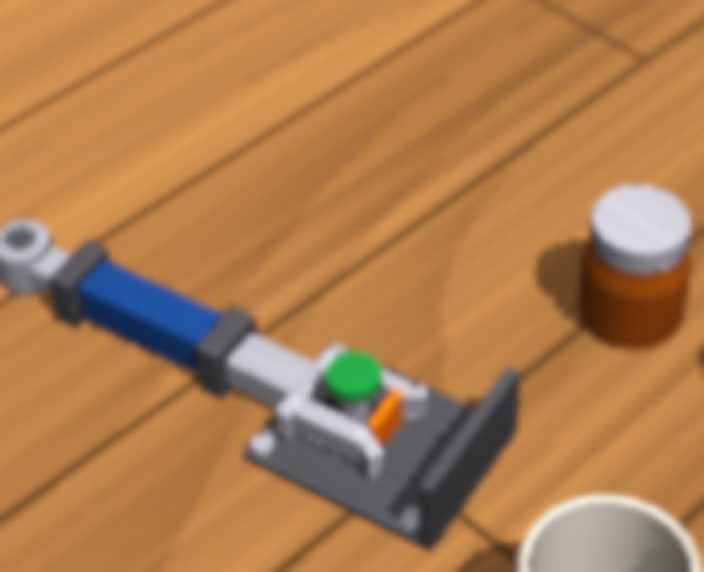

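View pics/top12.png

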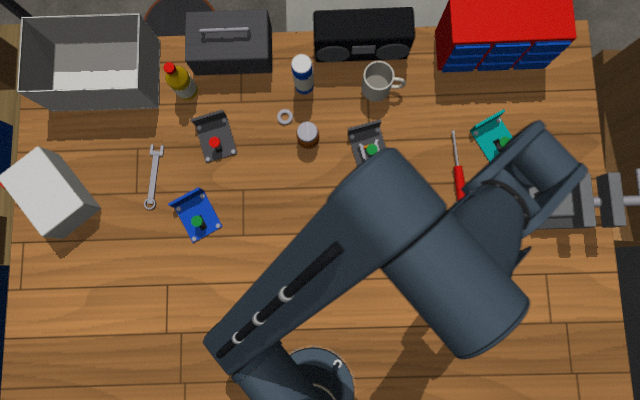

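The link lies flat and hooked on. The pin is inside, and the latch is shut at scene zoom (385,415). The jar, washer, wrench and screwdriver are where they were at the start. Handing in.

drive_tool(
  motion=[0,0,0,0,0,0,60,0,0,0,0,0,0,60],
)

```text
t: 18.55
tcp_pos: [0.4746, -0.4156, 0.1915]
tool_rot: [0.993, 0.119, 0.001, 0.001]
force: [0.9, -0.0, -0.2]
finger_gap: 0.703
```

```bash
python3 -c "
from h import *
print(np.abs(manip.sense()['qd']).max());print(manip.sign_off())"
```

```text
0.007578970784170108
the job is handed in; nothing more can be done
None
```

The link is hooked on the green-capped pin with the latch shut, and I've handed the job in at about 18.6 s.

- **Coupling:** I pushed the hook on until the latch sprang shut behind the pin, then felt the hard stop at about 7 N.
- **Tug:** I pulled straight back at 9–10 N for about 1 s with the shut latch against the pin. There was also a sideways force of 1–3 N, so the pull was not perfectly straight.
- **Force limit:** The highest force I read between link and bracket was about 17 N, on a first push that was about 4 mm off to one side. I backed off, re-centred using the wrist camera and pushed again. Forces were only read at the end of each move, so short peaks in between were not seen.
- **Final state:** The last pictures show the pin inside the hook, the latch shut, the link lying on the bench and the gripper clear. The jar, washer and wrench look unmoved. In the last top view the arm covers the lower part of the screwdriver; what shows has not moved.

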